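# Dock the test blade and enable the tester with its key

## Task

Push the flat test blade edgewise along the bench into the slot of the grey test dock until its handle sits flush against the dock's face. Only then take the loose key from its stand, put it fully into the key switch on top of the dock and turn it clockwise as far as it goes, to on; leave it in there, let go, and leave the other things on the bench alone.

Things in the scene. Friction and masses are not known exactly. Their poses are not given: they have to be found in the camera images.
- dock: Low grey test dock fixed to the bench, 130 x 130 x 46 mm high; origin: centre of underside. Its front face, 65 mm towards -x, has a flat slot: 72 mm wide (along y, centred), 75 mm deep, open from 4 to 18 mm above the bench; the mouth flares to about 90 mm wide over the first 22 mm. A key switch stands on its top, 20 mm towards +x.
- blade: Loose tool, 0.2-0.5 kg, lying before the slot: black handle block 80 (x) x 96 (y) x 30 mm high, too broad to grasp well, with a green plate 68 mm wide, 6 mm thick, 8 to 14 mm above the bench, reaching 70 mm out of its +x face, corners rounded. Origin: centre of handle underside. Push its rear (-x) face. Home: origin 105 mm before (-x) the dock's origin, axes parallel to the dock's.
- stand: Aluminium block fixed to the bench, 50 x 50 x 45 mm high, with the key standing in a slot in the middle of its top; origin: centre of its underside. It stands on the robot's side of the dock.
- key: Loose key upright in the stand, 56 mm tall, 35 g: steel blade 12 (x) x 5 (y) x 18 mm long, above it a black grip 28 (x) x 10 (y) x 38 mm tall with square shoulders resting on the stand's top. Origin: the tip of the blade (bottom), z up. Same after a half turn about z.
- keyway (a point): Centre of the mouth of the switch's key slot, 70 mm above the bench; frame turns with the switch. Slot 15 mm along its x, 8 mm along its y, 21 mm deep; at off its x is parallel to the dock's x. Around it a 26 mm square steel face in a round black collar, 52 mm wide, 6 mm lower. A key fully in rests with its shoulders on the steel face.
- switch (a joint): Angle of the key switch: 0 at off, 1.2 rad at its stop, which is on; turns clockwise seen from above, with light friction (0.05 N m), and stays where left. The key has some 0.25 rad of play in the slot before it drives the switch.
- spool: Bystander: solder spool standing up, 52 mm diameter, 40 mm tall, origin at its foot.
- carton: Bystander: small cardboard carton 60 x 85 x 35 mm, origin at the centre of its underside.
- brush: Bystander: small brush 150 mm long lying on the bench.

How it is judged:
By the outcome, as a careful person would: the job done as asked, in the order asked, and still so for the second after the job is handed in, with the robot touching nothing.
It also fails if it takes over 54 s, if anything falls off the work surface, if the arm or the gripper's body presses on something with over 40 N, if the wrist force passes 120 N, or if a joint passes its speed limit or range.

## Robot

A 6-joint arm with a two-finger parallel gripper is mounted at the origin on the work surface. World frame = base frame: x ahead of the robot, y to its left, z up, the work surface at z = 0. Lengths are in mm, angles in rad, forces in N, time in s.
With the tool pointing down it reaches from about 300 to 775 mm from the base axis. Payload 14.6 kg.
Tool frame: the origin (TCP) lies on the front face of the gripper's body, between the roots of the fingers; the fingertips stand 97 mm ahead of it and the grasp point (between the pads) lies 78 mm ahead of it; z points along the fingers, y is the direction in which the jaws open and shut (so a half turn about z gives the same grasp; the last joint's range is limited). The gripper opens to 94 mm and grips with 3 to 60 N. Pads are 16 mm wide; open, the fingers measure 119 mm over their backs; the gripper's body (75 mm by 177 mm) begins 78 mm behind the grasp point.
Start: joints at [-1.396, 0.3, 1.521, -0, 1.321, -0.067], TCP at [131.691, -533.992, 302.646] pointing down, gripper open.
Joint ranges: [-3.03, 3.03], [-0.79, 2.21], [0.23, 2.52], [-1.04, 4.18], [0, 3.07], [-2.55, 2.55]. Speed limits (rad/s): [2.22, 2.22, 2.57, 3.14, 3.14, 3.14].

## Interface

Orientations are given as [roll, pitch, yaw] about the fixed x, y, z axes, in that order (R = Rz(yaw) Ry(pitch) Rx(roll)).
In Python, from cell import manip, eyes, finder gives the robot as it stands.
- The arm moves only by the tool drive_tool, never from a script. Its argument "rows" is a list of rows, each an object with "offset": the shift along the tool's x, y, z in mm, a list of three; "spin": the turn about the tool's z in degrees; "jaw": the finger opening in mm, from 0 to 94. In form: [{"offset": [dx, dy, dz], "spin": spin, "jaw": jaw}, ...]. A call has 1 to 20 rows; each row shifts and turns the commanded pose from where the row before left it, along the tool's axes as they then stand; what a row does not reach is not made up. A row lasts 1/10 s, in which the tool goes at most 50 mm and 8.59 degrees, less where a joint would pass 70% of its speed; a pose out of reach is approached as far as the arm can. A call is refused whole if a number of a shift passes 50 or a number of a turn 8.59, either way. A call with a gripper value outside its range is refused whole. The fingers move at their own pace and stop on an object; "force" is the grip in N (left out, the last holds). Time passes only in rows, so rows that do not move let the fingers close. It gives the time, the measured TCP pose, the force and the opening at its end, in the units of the state.
- manip.read_state(): the state, without advancing time (a new reading comes with each control period).
- eyes.camera(name): name is "side" or "top"; returns a dict with "color" (384x512x3 uint8, blue, green, red), "depth" (384x512 float32, mm along the optical axis (not along the pixel's ray), 0 where there is no reading), "vfov" (degrees; the focal length in pixels is half the picture's height over the tangent of half this angle, whatever the lens; pixels are square), "cx", "cy" (the principal point, pixels), "rvec" (rotation vector, rad) and "tvec" (3), from world to camera coordinates, as OpenCV has them. Camera axes: x right, y down, z forward; pixel columns grow to the right and rows downward; lengths in mm; the calibration is good to about 2 mm. A picture is of the moment at which its call begins.
- manip.sign_off(): hands the job in, once; it reports no verdict.
Trained networks look in the newest picture that a camera, given by its name, has taken for a name from the list of things; names that differ only in an ending like _2 or _b are one class to them, and where a whole thing is asked for, a point or a joint stands for the part that bears it (a point fixed in the world has none). Each returns a list of dicts, best first, with "p" (0 to 1); they miss things now and then, are a little off and sometimes report something else, mostly with a low value. They report only what shows in the picture. A call takes as long as a camera call.
- finder.find_in(camera, target): "uv" ([column, row] in pixels, amid what is visible of it).
The state is a dict: "clock": time; "joints": joint angles; "qd": joint speeds; "effort": joint torques, N m; "eef_pos": TCP position; "eef_rot": TCP orientation; "wrist_force": force on the tool from outside, world axes, zero at the start; "moment": the same for the moment, N m; "finger_gap": finger opening in mm.
Only numpy, scipy, OpenCV 4.12 (cv2) and the standard library are available. Lean on these libraries where they do the work, as an engineer would, in place of code of your own. Each camera call takes 0.05 s, during which the arm holds its last target. There are 200 camera calls.

## Working session

There is one attempt and no reset: what is moved stays moved. The work goes in short steps, Python scripts to look and compute and a tool call to move; the robot and the scene stay as the last step left them, time stands still between calls to the robot, and variables do not carry over. Pictures are saved under pics/ and viewed, about 8 in all and at most 12, crops included, and the job is handed in when it is done.

Besides the shell and the picture viewer there is one more tool, called after "Request:" as name(argument=value, ...) on one line, values as JSON. drive_tool: Moves the arm, as the interface text tells. Its arguments: {"type":"object","properties":{"rows":{"type":"array","items":{"type":"object","properties":{"offset":{"type":"array","items":{"type":"number"}},"spin":{"type":"number"},"jaw":{"type":"number"}}}},"force":{"type":"number"}},"required":["rows"]}

```bash
ls; mkdir -p pics
cat > h.py <<'E'
import numpy as np,cv2
from cell import manip,eyes,finder
def cam(n):
    c=eyes.camera(n); h=c["color"].shape[0]; f=h/2/np.tan(np.radians(c["vfov"])/2)
    R=cv2.Rodrigues(np.array(c["rvec"],float))[0]; t=np.array(c["tvec"],float).ravel()
    H,W=c["depth"].shape; v,u=np.mgrid[:H,:W]; z=c["depth"].astype(float)
    P=np.stack([(u-c["cx"])/f*z,(v-c["cy"])/f*z,z],-1)
    c["xyz"]=(P-t)@R; c["xyz"][z==0]=np.nan; c["R"]=R;c["t"]=t;c["f"]=f
    return c
E
python3 - <<'E'
from h import *
s=manip.read_state(); print({k:np.round(v,3).tolist() for k,v in s.items()})
for n in("top","side"):
    c=cam(n); cv2.imwrite(f"pics/{n}0.png",c["color"]); np.save(f"{n}0.npy",c["xyz"]); print(n,c["f"],c["cx"],c["cy"],-c["R"].T@c["t"], {k:v for k,v in c.items() if k not in("color","depth","xyz","R","t")})
    for o in("dock","blade","stand","key","keyway","spool","carton","brush"):
        for d in finder.find_in(n,o)[:2]:
            u,v=np.round(d["uv"]).astype(int); print(o,round(d["p"],2),u,v,np.round(c["xyz"][v,u]))
E
```

```text
pics
{'clock': 0.0, 'joints': [-1.396, 0.3, 1.522, -0.0, 1.321, -0.067], 'qd': [-0.001, 0.0, 0.001, 0.0, -0.001, -0.0], 'effort': [-0.002, -53.181, -35.274, 0.071, 0.024, -0.0], 'eef_pos': [131.658, -533.851, 302.086], 'eef_rot': [-3.14, -0.0, 0.242], 'wrist_force': [0.511, -1.078, -0.32], 'moment': [-0.035, -0.047, 0.015], 'finger_gap': 94.15}
top 445.08373510491293 259.95951399187794 187.4273624745376 [516.23869293 -49.0767064  986.4605925 ] {'vfov': 46.66875430395151, 'cx': 259.95951399187794, 'cy': 187.4273624745376, 'rvec': array([ 2.15869138, -2.16651664,  0.11841678]), 'tvec': array([-44.59866944, 623.36547503, 922.73607005]), 'f': np.float64(445.08373510491293)}
dock 0.7 157 211 [573. 172.  43.]
blade 0.82 263 213 [568. -53.  30.]
stand 0.85 139 283 [423. 206.  42.]
stand 0.43 156 212 [571. 174.  44.]
key 0.42 130 283 [425. 219.  62.]
keyway 0.62 141 208 [579. 205.  48.]
spool 0.69 189 120 [771. 107.  39.]
spool 0.19 143 209 [577. 201.  45.]
carton 0.94 277 124 [763. -85.  32.]
brush 0.55 371 244 [ 501. -286.   19.]
side 389.1822764038529 252.6267424780786 195.77222454371636 [344.95903141 689.55375945 619.69670511] {'vfov': 52.51812669508069, 'cx': 252.6267424780786, 'cy': 195.77222454371636, 'rvec': array([ 0.41268008, -2.61909583,  1.37231188]), 'tvec': array([549.40159975, 194.8143456 , 799.19358092]), 'f': np.float64(389.1822764038529)}
dock 0.95 228 284 [556. 216.  60.]
blade 0.82 258 220 [577. -39.  18.]
stand 0.7 298 321 [412. 247.  45.]
stand 0.49 221 275 [573. 209.  72.]
key 0.7 300 302 [414. 228.  73.]
keyway 0.67 221 274 [578. 197.  61.]
keyway 0.67 264 219 [560. -33.  30.]
spool 0.95 154 242 [765. 136.  43.]
carton 0.72 194 202 [749. -37.  39.]
brush 0.58 311 179 [ 488. -264.   21.]
```

Run:
```python
import cv2
a=cv2.imread("pics/top0.png")[80:330,90:400]; cv2.imwrite("pics/top0c.png",cv2.resize(a,None,fx=2.4,fy=2.4))
a=cv2.imread("pics/side0.png")[160:370,140:370]; cv2.imwrite("pics/side0c.png",cv2.resize(a,None,fx=2.8,fy=2.8))
```

```text
(no output)
```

View pics/top0c.png

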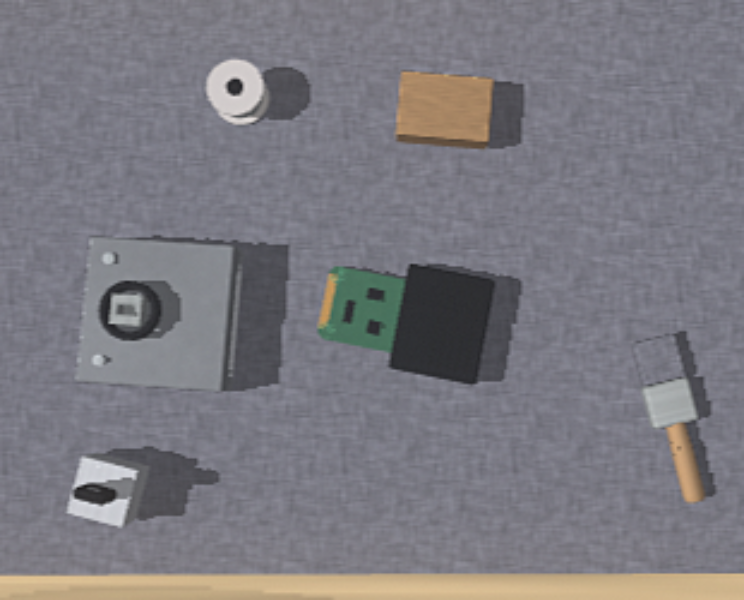

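View pics/side0c.png

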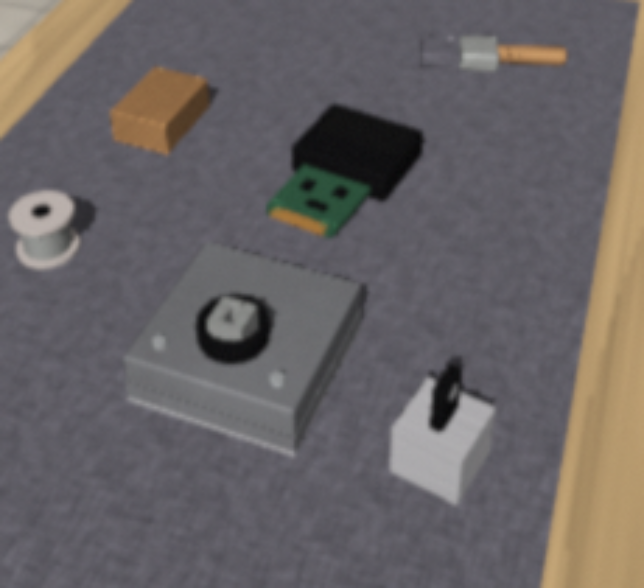

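The top view (crop = 2.4×, offset 90,80) shows the dock at the left with the switch at about px (143,208). The blade points left at it, skewed by about 10°. The stand with the key is at lower left (130,284), and the spool, carton and brush are out of the way.

```bash
cat >> h.py <<'E'
def onplane(c,uv,z):
    uv=np.atleast_2d(uv).astype(float)
    d=np.c_[(uv[:,0]-c["cx"])/c["f"],(uv[:,1]-c["cy"])/c["f"],np.ones(len(uv))]@c["R"]
    o=-c["R"].T@c["t"]; return o+d*((z-o[2])/d[:,2])[:,None]
def rect(c,uv,z,tol,rad,img=None):
    "rectangle of the level face at height z about pixel uv -> centre, size, angle(deg, 0..90)"
    p=onplane(c,uv,z)[0]; X=c["xyz"]
    m=(abs(X[...,2]-z)<tol)&(np.hypot(X[...,0]-p[0],X[...,1]-p[1])<rad)
    m=m.astype(np.uint8); m=cv2.morphologyEx(m,cv2.MORPH_OPEN,np.ones((3,3),np.uint8))
    n,l,st,_=cv2.connectedComponentsWithStats(m); k=1+np.argmax(st[1:,4])
    cs=cv2.findContours((l==k).astype(np.uint8),0,1)[0][0][:,0]
    q=onplane(c,cs,z)[:,:2].astype(np.float32)
    return cv2.minAreaRect(q),st[k,4]
E
python3 - <<'E'
from h import *
c=cam("top")
for n,uv,z,r in(("dock",(157,211),46,100),("blade",(275,215),30,75),("stand",(133,285),45,45),("switch",(143,208),70,25),("key",(130,284),83,30)):
    print(n,rect(c,uv,z,7 if z!=83 else 14,r))
c=cam("side")
for n,uv,z,r in(("dock",(228,284),46,100),("blade",(265,212),30,75),("stand",(298,321),45,45),("switch",(223,272),70,25),("key",(300,302),83,30)):
    try: print(n,rect(c,uv,z,7 if z!=83 else 14,r))
    except Exception as e: print(n,e)
E
```

```text
dock (((574.6829223632812, 176.85769653320312), (129.89979553222656, 129.38467407226562), 85.89505004882812), np.int32(3206))
blade (((565.0836791992188, -75.32429504394531), (79.29227447509766, 95.27980041503906), 78.56035614013672), np.int32(1635))
stand (((420.10333251953125, 220.15420532226562), (51.0206184387207, 50.2003173828125), 76.089111328125), np.int32(467))
switch (((575.4205932617188, 197.39962768554688), (26.93975830078125, 24.76869010925293), 89.78936004638672), np.int32(136))
key (((420.9401550292969, 218.9322052001953), (28.20683479309082, 11.750710487365723), 89.81708526611328), np.int32(83))
dock (((571.5689086914062, 181.11178588867188), (135.0218048095703, 132.05165100097656), 85.92373657226562), np.int32(2684))
blade (((562.5200805664062, -71.33352661132812), (87.67240142822266, 99.02613830566406), 78.60372161865234), np.int32(798))
stand (((418.3041076660156, 224.96739196777344), (53.02461242675781, 52.03631591796875), 76.4852066040039), np.int32(518))
switch (((570.0960693359375, 197.49099731445312), (40.718135833740234, 38.04618835449219), 22.88491439819336), np.int32(225))
key (((416.49884033203125, 227.31820678710938), (36.75019836425781, 13.988411903381348), 76.68831634521484), np.int32(117))
```

Both views agree on yaw: dock ≈85.9°, blade ≈78.6°, stand ≈76°. I'll go behind the blade's rear face and line the tool up with the blade's yaw.

Request:
drive_tool(rows=[{"offset":[41.6,-22.8,0],"jaw":64},{"offset":[41.6,-22.8,0],"jaw":64},{"offset":[41.6,-22.8,0],"jaw":64},{"offset":[41.6,-22.8,0],"jaw":64},{"offset":[41.6,-22.8,0],"jaw":64},{"offset":[41.6,-22.8,0],"jaw":64},{"offset":[41.6,-22.8,0],"jaw":64},{"offset":[41.6,-22.8,0],"jaw":64},{"offset":[41.6,-22.8,0],"jaw":64},{"offset":[41.6,-22.8,0],"jaw":64},{"offset":[41.6,-22.8,0],"jaw":64},{"offset":[41.6,-22.8,0],"jaw":64},{"spin":-8.1,"offset":[0,0,18],"jaw":64},{"spin":-8.1,"offset":[0,0,18],"jaw":64},{"spin":-8.1,"offset":[0,0,18],"jaw":64},{"spin":-8.1,"offset":[0,0,18],"jaw":64},{"spin":-8.1,"offset":[0,0,18],"jaw":64},{"spin":-8.1,"offset":[0,0,18],"jaw":64},{"spin":-8.1,"offset":[0,0,18],"jaw":64},{"spin":-8.1,"offset":[0,0,18],"jaw":64}])

```text
validation failed for argument at $.ro...
```

Request:
drive_tool(rows=[{"offset":[41.6,-22.8,0],"spin":0,"jaw":64},{"offset":[41.6,-22.8,0],"spin":0,"jaw":64},{"offset":[41.6,-22.8,0],"spin":0,"jaw":64},{"offset":[41.6,-22.8,0],"spin":0,"jaw":64},{"offset":[41.6,-22.8,0],"spin":0,"jaw":64},{"offset":[41.6,-22.8,0],"spin":0,"jaw":64},{"offset":[41.6,-22.8,0],"spin":0,"jaw":64},{"offset":[41.6,-22.8,0],"spin":0,"jaw":64},{"offset":[41.6,-22.8,0],"spin":0,"jaw":64},{"offset":[41.6,-22.8,0],"spin":0,"jaw":64},{"offset":[41.6,-22.8,0],"spin":0,"jaw":64},{"offset":[41.6,-22.8,0],"spin":0,"jaw":64},{"spin":-8.1,"offset":[0,0,18],"jaw":64},{"spin":-8.1,"offset":[0,0,18],"jaw":64},{"spin":-8.1,"offset":[0,0,18],"jaw":64},{"spin":-8.1,"offset":[0,0,18],"jaw":64},{"spin":-8.1,"offset":[0,0,18],"jaw":64},{"spin":-8.1,"offset":[0,0,18],"jaw":64},{"spin":-8.1,"offset":[0,0,18],"jaw":64},{"spin":-8.1,"offset":[0,0,18],"jaw":64}])

```text
clock: 3.0
eef_pos: [550.9, -148.8, 157.9]
eef_rot: [3.142, -0.0, 1.379]
wrist_force: [-0.4, 0.5, -0.1]
finger_gap: 64.1
```

Request:
drive_tool(rows=[{"offset":[0,0,18],"spin":0,"jaw":64},{"offset":[0,0,18],"spin":0,"jaw":64},{"offset":[0,0,17],"spin":0.3,"jaw":64},{"offset":[9,0,0],"spin":0,"jaw":64},{"offset":[9,0,0],"spin":0,"jaw":64},{"offset":[6,0,0],"spin":0,"jaw":64},{"offset":[3,0,0],"spin":0,"jaw":64},{"offset":[5.2,-0.8,0],"spin":-0.6,"jaw":64},{"offset":[5.2,-0.8,0],"spin":-0.6,"jaw":64},{"offset":[5.2,-0.7,0],"spin":-0.6,"jaw":64},{"offset":[5.2,-0.6,0],"spin":-0.6,"jaw":64},{"offset":[5.2,-0.6,0],"spin":-0.6,"jaw":64},{"offset":[5.2,-0.5,0],"spin":-0.6,"jaw":64},{"offset":[5.2,-0.5,0],"spin":-0.6,"jaw":64},{"offset":[5.2,-0.4,0],"spin":-0.6,"jaw":64},{"offset":[5.2,-0.4,0],"spin":-0.6,"jaw":64},{"offset":[5.2,-0.3,0],"spin":-0.6,"jaw":64},{"offset":[5.2,-0.3,0],"spin":-0.6,"jaw":64},{"offset":[5.2,-0.2,0],"spin":-0.6,"jaw":64}])

```text
clock: 4.9
eef_pos: [559.9, -59.9, 106.7]
eef_rot: [3.139, 0.001, 1.494]
wrist_force: [0.8, -5.5, 4.9]
finger_gap: 64.0
```

```bash
cat >> h.py <<'E'
D=np.array([574.7,176.9]);Y=np.radians(85.9)
def blade(c,uv):
    (r,s,a),n=rect(c,uv,30,6,75); d=np.array(r)-D
    print("blade",np.round(r,1),np.round(s,1),round(a,1),"along",round(d@[np.cos(Y),np.sin(Y)]+105,1),"lat",round(d@[-np.sin(Y),np.cos(Y)],1))
E
python3 - <<'E'
from h import *
c=cam("top"); cv2.imwrite("pics/top1.png",cv2.resize(c["color"][140:330,90:350],None,fx=2.5,fy=2.5))
blade(c,(248,215)); s=manip.read_state(); print(s["clock"],s["eef_pos"],s["eef_rot"],s["wrist_force"])
E
```

```text
blade [563.4  24.2] [ 7.5 41.3] 85.5 along -48.1 lat 0.4
4.95 [559.84227364 -59.23974719 106.58592982] [3.13955328e+00 5.70469469e-04 1.49484931e+00] [ 0.90955745 -2.40859842  3.38672467]
```

View pics/top1.png

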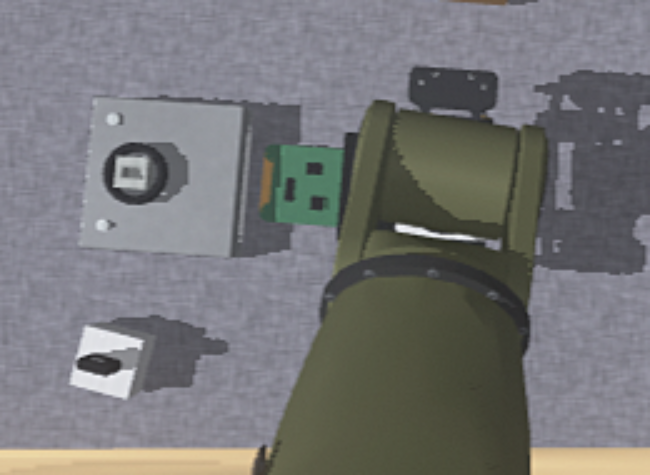

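The plate is now nearly square to the dock, with its tip about 12 mm from the mouth (crop px 262,185). The arm hides the handle, so I'll measure the plate by colour.

```bash
cat >> h.py <<'E'
def plate(c):
    hsv=cv2.cvtColor(c["color"],cv2.COLOR_BGR2HSV)
    m=cv2.inRange(hsv,(45,60,30),(90,255,255)); m[:150]=0; m[260:]=0; m[:,330:]=0
    n,l,st,_=cv2.connectedComponentsWithStats(m); k=1+np.argmax(st[1:,4])
    v,u=np.where(l==k); q=onplane(c,np.c_[u,v],14)[:,:2]-D
    a=q@[np.cos(Y),np.sin(Y)]; b=q@[-np.sin(Y),np.cos(Y)]
    for lo in np.arange(np.floor(a.min()/10)*10,a.max(),10):
        s=b[(a>=lo)&(a<lo+10)]
        if len(s)>5: print("a",lo,"lat",round(s.min(),1),round(s.max(),1),"mid",round((s.min()+s.max())/2,1))
E
python3 - <<'E'
from h import *
plate(cam("top"))
E
```

```text
a -150.0 lat -35.7 31.9 mid -1.9
a -140.0 lat -35.6 30.6 mid -2.5
a -130.0 lat -35.0 31.2 mid -1.9
a -120.0 lat -36.0 31.6 mid -2.2
a -110.0 lat -35.7 30.4 mid -2.7
a -100.0 lat -35.1 31.1 mid -2.0
a -90.0 lat -34.5 29.4 mid -2.6
```

Request:
drive_tool(rows=[{"offset":[5,-0.7,0],"spin":-0.3,"jaw":64},{"offset":[5,-0.7,0],"spin":0,"jaw":64},{"offset":[5,-0.7,0],"spin":0,"jaw":64},{"offset":[5,0,0],"spin":0,"jaw":64},{"offset":[5,0,0],"spin":0,"jaw":64},{"offset":[5,0,0],"spin":0,"jaw":64},{"offset":[5,0,0],"spin":0,"jaw":64},{"offset":[5,0,0],"spin":0,"jaw":64}])

```text
clock: 5.8
eef_pos: [560.4, -19.9, 106.2]
eef_rot: [3.141, 0.001, 1.498]
wrist_force: [-0.0, -5.6, 4.9]
finger_gap: 63.8
```

Run:
```python
from h import *
s=manip.read_state(); print(s["clock"],s["eef_pos"],s["eef_rot"],s["wrist_force"],s["moment"])
plate(cam("top"))
```

```text
5.8 [560.37409142 -19.91741478 106.15598232] [3.14070002e+00 6.01076521e-04 1.49827836e+00] [-3.75691582e-03 -5.64638909e+00  4.94880101e+00] [-1.07716021 -0.06365386  0.0109903 ]
a -110.0 lat -33.1 -6.7 mid -19.9
a -100.0 lat -32.9 33.3 mid 0.2
a -90.0 lat -32.2 33.7 mid 0.8
a -80.0 lat -31.6 32.4 mid 0.4
a -70.0 lat -33.0 32.7 mid -0.1
```

Request:
drive_tool(rows=[{"offset":[5,0,0],"spin":0,"jaw":64},{"offset":[5,0,0],"spin":0,"jaw":64},{"offset":[5,0,0],"spin":0,"jaw":64},{"offset":[5,0,0],"spin":0,"jaw":64},{"offset":[5,0,0],"spin":0,"jaw":64},{"offset":[5,0,0],"spin":0,"jaw":64},{"offset":[4,0,0],"spin":0,"jaw":64},{"offset":[2,0,0],"spin":0,"jaw":64}])

```text
clock: 6.65
eef_pos: [562.9, 16.0, 106.1]
eef_rot: [3.141, 0.001, 1.499]
wrist_force: [-0.8, -5.1, 5.3]
finger_gap: 64.4
```

Request:
drive_tool(rows=[{"offset":[2,0,0],"spin":0,"jaw":64},{"offset":[2,0,0],"spin":0,"jaw":64}])

```text
clock: 6.85
eef_pos: [563.2, 19.8, 106.1]
eef_rot: [3.141, 0.001, 1.498]
wrist_force: [0.1, -6.8, 5.8]
finger_gap: 64.2
```

Request:
drive_tool(rows=[{"offset":[2,0,0],"spin":0,"jaw":64},{"offset":[1,0,0],"spin":0,"jaw":64}])

```text
clock: 7.05
eef_pos: [563.4, 22.8, 106.1]
eef_rot: [3.141, 0.001, 1.498]
wrist_force: [-0.3, -6.6, 5.3]
finger_gap: 64.1
```

Request:
drive_tool(rows=[{"offset":[1,0,0],"spin":0,"jaw":64},{"offset":[1,0,0],"spin":0,"jaw":64}])

```text
clock: 7.25
eef_pos: [563.5, 24.7, 106.1]
eef_rot: [3.141, 0.001, 1.498]
wrist_force: [-0.2, -6.3, 5.5]
finger_gap: 64.3
```

Request:
drive_tool(rows=[{"offset":[1,0,0],"spin":0,"jaw":64}])

```text
clock: 7.35
eef_pos: [563.6, 25.3, 106.1]
eef_rot: [3.141, 0.001, 1.498]
wrist_force: [-1.3, -15.4, 6.2]
finger_gap: 64.2
```

Request:
drive_tool(rows=[{"offset":[1,0,0],"spin":0,"jaw":64}])

```text
clock: 7.45
eef_pos: [563.7, 25.5, 106.1]
eef_rot: [3.141, 0.003, 1.499]
wrist_force: [-2.5, -22.5, 6.4]
finger_gap: 64.1
```

Request:
drive_tool(rows=[{"offset":[1,0,0],"spin":0,"jaw":64},{"offset":[0,0,0],"spin":0,"jaw":64}])

```text
clock: 7.65
eef_pos: [563.7, 25.6, 106.1]
eef_rot: [3.141, 0.004, 1.498]
wrist_force: [-1.1, -25.1, 7.9]
finger_gap: 64.1
```

Request:
drive_tool(rows=[{"offset":[-3,0,0],"spin":0,"jaw":64},{"offset":[-15,0,0],"spin":0,"jaw":64},{"offset":[-15,0,0],"spin":0,"jaw":64},{"offset":[0,0,-40],"spin":0,"jaw":60},{"offset":[0,0,-40],"spin":0,"jaw":50},{"offset":[-40,0,-20],"spin":0,"jaw":40},{"offset":[-40,0,-20],"spin":0,"jaw":40},{"offset":[-40,0,0],"spin":0,"jaw":40}])

```text
clock: 8.45
eef_pos: [552.7, -126.7, 228.5]
eef_rot: [3.137, 0.001, 1.499]
wrist_force: [1.0, -0.2, 0.1]
finger_gap: 39.9
```

Run:
```python
from h import *
c=cam("top"); blade(c,(208,213)); s=manip.read_state(); print(s["clock"],s["eef_pos"],s["eef_rot"],s["wrist_force"])
def cut(a,u0,v0,w,h,f): return cv2.resize(a[v0:v0+h,u0:u0+w],None,fx=f,fy=f,interpolation=cv2.INTER_CUBIC)
a=cut(c["color"],110,165,130,150,4)
d=cam("side"); b=cut(d["color"],190,225,150,120,4)
# key & switch details
X=d["xyz"]; 
for z,uv in((83,(300,298)),):
    pass
C=c["xyz"]; m=(C[...,2]>55)&(np.hypot(C[...,0]-420,C[...,1]-220)<35); v,u=np.where(m)
q=onplane(c,np.c_[u,v],83)[:,:2]; print("key top px",len(q),cv2.minAreaRect(q.astype(np.float32)), C[m][:,2].max())
print(np.c_[u,v,C[m].round()].astype(int)[::3].tolist())
cv2.imwrite("pics/a.png",a); cv2.imwrite("pics/b.png",b)
```

```text
blade [566.7  73.7] [81.4 95.2] 85.9 along 1.5 lat 0.6
8.5 [ 551.77756778 -131.50148829  227.03749718] [3.13914828e+00 1.51546541e-03 1.49548605e+00] [-0.82436713 -4.45256352 -0.24991859]
key top px 106 ((421.7496032714844, 217.27210998535156), (32.094112396240234, 13.689229965209961), 76.15475463867188) 86.177271583416
[[123, 282, 427, 232, 66], [126, 282, 427, 228, 61], [121, 283, 426, 232, 79], [124, 283, 426, 227, 77], [127, 283, 426, 222, 73], [130, 283, 425, 219, 62], [120, 284, 425, 234, 79], [123, 284, 424, 229, 78], [126, 284, 425, 221, 82], [129, 284, 424, 217, 76], [132, 284, 423, 214, 67], [135, 284, 422, 210, 57], [121, 285, 423, 231, 83], [124, 285, 423, 226, 81], [127, 285, 422, 220, 79], [130, 285, 422, 215, 78], [133, 285, 422, 209, 75], [136, 285, 420, 208, 59], [122, 286, 421, 229, 82], [125, 286, 421, 223, 81], [128, 286, 421, 218, 81], [131, 286, 421, 211, 83], [134, 286, 420, 208, 71], [121, 287, 419, 231, 83], [124, 287, 419, 225, 82], [127, 287, 418, 220, 78], [130, 287, 419, 213, 81], [133, 287, 419, 208, 80], [123, 288, 416, 229, 77], [126, 288, 416, 222, 78], [129, 288, 417, 216, 80], [132, 288, 417, 209, 81], [135, 288, 415, 208, 63], [129, 289, 415, 215, 81], [132, 289, 415, 209, 82], [131, 290, 412, 212, 78]]
```

View pics/a.png

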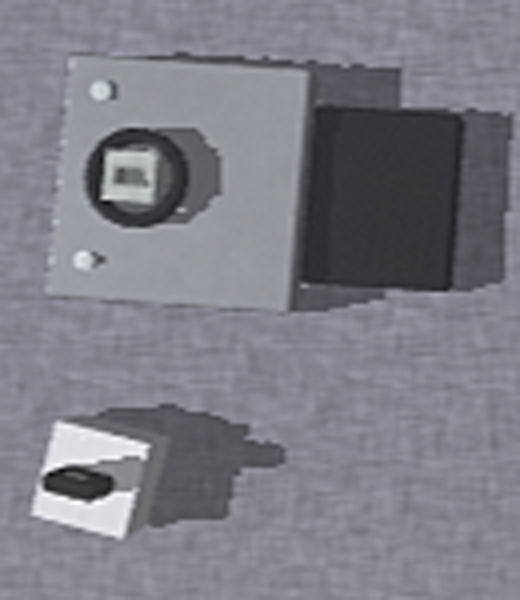

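View pics/b.png

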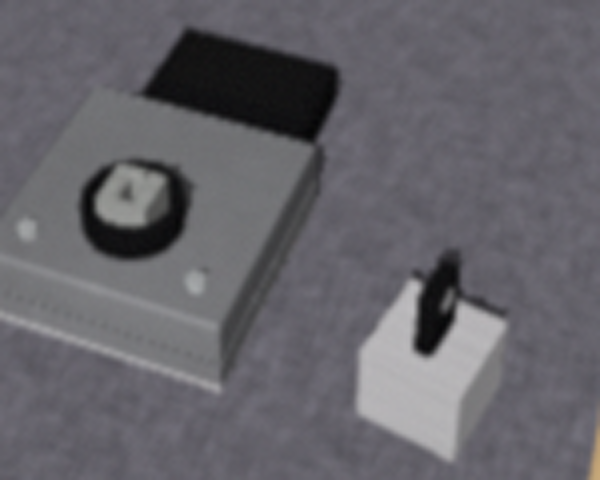

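The blade is home: yaw equals the dock's and there is no gap at the dock face (crop px 305,200). The pushing force rose to 25 N at contact. Key still upright in the stand (px 130,286), so I go above it next.

Request:
drive_tool(rows=[{"offset":[37.9,-17.5,0],"spin":0,"jaw":36},{"offset":[37.9,-17.5,0],"spin":0,"jaw":36},{"offset":[37.9,-17.5,0],"spin":0,"jaw":36},{"offset":[37.9,-17.5,0],"spin":0,"jaw":36},{"offset":[37.9,-17.5,0],"spin":0,"jaw":36},{"offset":[37.9,-17.5,0],"spin":0,"jaw":36},{"offset":[37.9,-17.5,0],"spin":0,"jaw":36},{"offset":[37.9,-17.5,0],"spin":0,"jaw":36},{"offset":[37.9,-17.5,0],"spin":0,"jaw":36},{"offset":[0,0,0],"spin":4.7,"jaw":36},{"offset":[0,0,0],"spin":4.7,"jaw":36},{"offset":[0,0,0],"spin":0,"jaw":36},{"offset":[0,0,0],"spin":0,"jaw":36}])

```text
clock: 9.85
eef_pos: [420.1, 227.0, 225.5]
eef_rot: [-3.141, 0.0, 1.337]
wrist_force: [1.2, 0.5, 0.8]
finger_gap: 36.1
```

Request:
drive_tool(rows=[{"offset":[-3.1,0.8,10],"spin":0.2,"jaw":36},{"offset":[-3.1,0.7,10],"spin":0,"jaw":36},{"offset":[0,0,15],"spin":0,"jaw":36},{"offset":[0,0,15],"spin":0,"jaw":36},{"offset":[0,0,15],"spin":0,"jaw":36},{"offset":[0,0,10],"spin":0,"jaw":36},{"offset":[0,0,5],"spin":0,"jaw":36},{"offset":[0,0,0],"spin":0,"jaw":36},{"offset":[0,0,0],"spin":0,"jaw":36}])

```text
clock: 10.75
eef_pos: [420.3, 220.9, 146.0]
eef_rot: [3.141, -0.0, 1.331]
wrist_force: [0.5, 0.2, -0.3]
finger_gap: 36.1
```

Request:
drive_tool(rows=[{"offset":[0,0,0],"spin":0,"jaw":20},{"offset":[0,0,0],"spin":0,"jaw":14},{"offset":[0,0,0],"spin":0,"jaw":5},{"offset":[0,0,0],"spin":0,"jaw":5},{"offset":[0,0,0],"spin":0,"jaw":5},{"offset":[0,0,0],"spin":0,"jaw":5}], force=25)

```text
clock: 11.35
eef_pos: [419.7, 221.0, 145.9]
eef_rot: [-3.141, 0.0, 1.331]
wrist_force: [-5.1, 0.9, 6.0]
finger_gap: 9.9
```

Request:
drive_tool(rows=[{"offset":[0,0,-5],"spin":0,"jaw":5},{"offset":[0,0,-8],"spin":0,"jaw":5},{"offset":[0,0,-12],"spin":0,"jaw":5},{"offset":[0,0,-15],"spin":0,"jaw":5},{"offset":[0,0,-15],"spin":0,"jaw":5},{"offset":[0,0,-15],"spin":0,"jaw":5},{"offset":[0,0,0],"spin":0,"jaw":5},{"offset":[0,0,0],"spin":0,"jaw":5}])

```text
clock: 12.15
eef_pos: [420.3, 220.8, 216.0]
eef_rot: [3.141, -0.001, 1.331]
wrist_force: [0.2, 0.5, -1.0]
finger_gap: 10.0
```

Run:
```python
from h import *
s=manip.read_state(); print(s["clock"],s["eef_pos"],s["eef_rot"],s["wrist_force"],s["finger_gap"])
d=cam("side"); cv2.imwrite("pics/s2.png",cv2.resize(d["color"][200:350,180:370],None,fx=4,fy=4,interpolation=cv2.INTER_CUBIC))
```

```text
12.15 [420.25572934 220.78868078 216.00203939] [ 3.14055388e+00 -6.56198422e-04  1.33081741e+00] [ 0.15823038  0.52653312 -1.00918575] 10.026228002259229
```

View pics/s2.png

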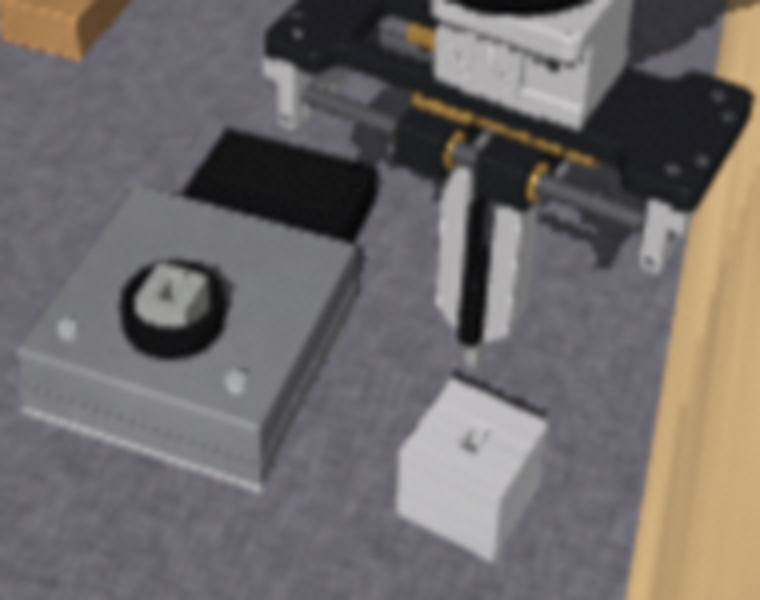

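Request:
drive_tool(rows=[{"offset":[1.8,19.5,0],"spin":0,"jaw":5},{"offset":[1.8,19.5,0],"spin":0,"jaw":5},{"offset":[1.8,19.5,0],"spin":0,"jaw":5},{"offset":[1.8,19.5,0],"spin":0,"jaw":5},{"offset":[1.8,19.5,0],"spin":0,"jaw":5},{"offset":[1.8,19.5,0],"spin":0,"jaw":5},{"offset":[1.8,19.5,0],"spin":0,"jaw":5},{"offset":[1.9,19.7,0],"spin":0,"jaw":5},{"offset":[0,0,0],"spin":-4.8,"jaw":5},{"offset":[0,0,0],"spin":-4.8,"jaw":5},{"offset":[0,0,0],"spin":0,"jaw":5},{"offset":[0,0,0],"spin":0,"jaw":5},{"offset":[0,0,0],"spin":0,"jaw":5}])

```text
clock: 13.5
eef_pos: [575.2, 197.8, 215.4]
eef_rot: [-3.141, 0.0, 1.497]
wrist_force: [-0.3, -0.1, -0.5]
finger_gap: 9.6
```

Request:
drive_tool(rows=[{"offset":[0,0,10],"spin":0,"jaw":5},{"offset":[0,0,8],"spin":0,"jaw":5},{"offset":[0,0,4],"spin":0,"jaw":5},{"offset":[0,0,0],"spin":0,"jaw":5}])

```text
clock: 13.9
eef_pos: [575.1, 197.7, 192.6]
eef_rot: [-3.14, 0.001, 1.498]
wrist_force: [-0.4, 0.1, -0.7]
finger_gap: 10.0
```

Run:
```python
from h import *
s=manip.read_state(); print(s["clock"],s["eef_pos"],s["wrist_force"])
d=cam("side"); cv2.imwrite("pics/s3.png",cv2.resize(d["color"][220:310,180:270],None,fx=6.5,fy=6.5,interpolation=cv2.INTER_CUBIC))
p=np.array([[575.2,197.8,70]]); q=d["R"]@p[0]+d["t"]; print((q[:2]/q[2]*d["f"]+[d["cx"],d["cy"]]-[180,220])*6.5)
```

```text
13.9 [575.05534676 197.74224867 192.61303741] [-0.36374146  0.08294317 -0.73771928]
[273.11292976 333.77516323]
```

View pics/s3.png

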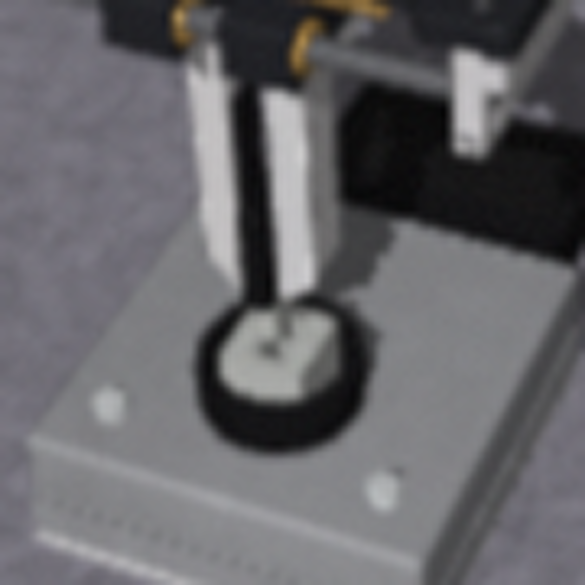

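The key tip is a few mm above the slot (crop px ~(280,325), slot ~(274,345)). It looks in line, so I descend gently.

Request:
drive_tool(rows=[{"offset":[0,0,2],"spin":0,"jaw":5},{"offset":[0,0,2],"spin":0,"jaw":5},{"offset":[0,0,1.5],"spin":0,"jaw":5},{"offset":[0,0,1.5],"spin":0,"jaw":5},{"offset":[0,0,0],"spin":0,"jaw":5}])

```text
clock: 14.45
eef_pos: [575.3, 197.8, 186.4]
eef_rot: [-3.141, 0.0, 1.498]
wrist_force: [-0.3, -0.4, -0.7]
finger_gap: 10.1
```

Request:
drive_tool(rows=[{"offset":[0,0,2],"spin":0,"jaw":5},{"offset":[0,0,2],"spin":0,"jaw":5},{"offset":[0,0,2],"spin":0,"jaw":5},{"offset":[0,0,2],"spin":0,"jaw":5},{"offset":[0,0,2],"spin":0,"jaw":5},{"offset":[0,0,2],"spin":0,"jaw":5},{"offset":[0,0,1],"spin":0,"jaw":5},{"offset":[0,0,0],"spin":0,"jaw":5}])

```text
clock: 15.25
eef_pos: [575.3, 197.8, 173.5]
eef_rot: [-3.141, 0.0, 1.498]
wrist_force: [-0.3, -0.6, -0.8]
finger_gap: 10.3
```

Request:
drive_tool(rows=[{"offset":[0,0,1.5],"spin":0,"jaw":5},{"offset":[0,0,1],"spin":0,"jaw":5},{"offset":[0,0,0],"spin":0,"jaw":5}])

```text
clock: 15.55
eef_pos: [575.3, 197.8, 171.0]
eef_rot: [-3.141, 0.0, 1.498]
wrist_force: [-0.0, -0.2, -0.7]
finger_gap: 9.9
```

Request:
drive_tool(rows=[{"offset":[0,0,0.7],"spin":0,"jaw":5},{"offset":[0,0,0],"spin":0,"jaw":5}])

```text
clock: 15.75
eef_pos: [575.4, 197.8, 170.9]
eef_rot: [3.141, -0.0, 1.498]
wrist_force: [-2.2, -1.0, 3.7]
finger_gap: 10.0
```

Request:
drive_tool(rows=[{"offset":[0,0,0.7],"spin":0,"jaw":5},{"offset":[0,0,0],"spin":0,"jaw":5}])

```text
clock: 15.95
eef_pos: [575.4, 197.8, 170.8]
eef_rot: [3.141, -0.0, 1.498]
wrist_force: [-5.8, -1.3, 10.3]
finger_gap: 9.9
```

Request:
drive_tool(rows=[{"offset":[0,0,-0.5],"spin":5,"jaw":5},{"offset":[0,0,0],"spin":5,"jaw":5},{"offset":[0,0,0],"spin":5,"jaw":5},{"offset":[0,0,0],"spin":5,"jaw":5},{"offset":[0,0,0],"spin":5,"jaw":5},{"offset":[0,0,0],"spin":5,"jaw":5},{"offset":[0,0,0],"spin":5,"jaw":5},{"offset":[0,0,0],"spin":5,"jaw":5},{"offset":[0,0,0],"spin":5,"jaw":5},{"offset":[0,0,0],"spin":5,"jaw":5},{"offset":[0,0,0],"spin":5,"jaw":5},{"offset":[0,0,0],"spin":5,"jaw":5},{"offset":[0,0,0],"spin":5,"jaw":5},{"offset":[0,0,0],"spin":5,"jaw":5},{"offset":[0,0,0],"spin":0,"jaw":5}])

```text
clock: 17.45
eef_pos: [574.7, 198.2, 170.8]
eef_rot: [-3.141, 0.001, 0.274]
wrist_force: [-9.1, 1.0, 9.2]
finger_gap: 9.8
```

Run:
```python
from h import *
s=manip.read_state(); print(s["clock"],s["eef_pos"],s["eef_rot"],s["wrist_force"],s["moment"],s["joints"])
```

```text
17.45 [574.69808531 198.18832896 170.79573675] [-3.14068041e+00  1.46010361e-03  2.73737781e-01] [-9.1343315   1.00836163  9.19093368] [3.59356447e-01 1.82554518e+00 8.64033677e-04] [2.71582856e-01 5.59100206e-01 1.47499710e+00 1.01547770e-03
 1.10895762e+00 1.56818891e+00]
```

Request:
drive_tool(rows=[{"offset":[-0.5,-0.1,0],"spin":3,"jaw":5},{"offset":[0,0,0],"spin":3,"jaw":5},{"offset":[0,0,0],"spin":3,"jaw":5},{"offset":[0,0,0],"spin":3,"jaw":5},{"offset":[0,0,0],"spin":0,"jaw":5}])

```text
clock: 17.95
eef_pos: [574.5, 198.5, 170.8]
eef_rot: [-3.14, 0.0, 0.066]
wrist_force: [-4.2, 4.5, 7.1]
finger_gap: 9.8
```

Run:
```python
from h import *
s=manip.read_state(); print(s["clock"],s["eef_pos"],s["eef_rot"],s["wrist_force"],s["moment"],s["joints"][5])
```

```text
17.95 [574.48775553 198.50804289 170.81160269] [-3.14024674e+00  2.67073008e-04  6.56872368e-02] [-4.20882788  4.53648311  7.10338183] [1.02034448 1.17531406 0.04582463] 1.776474307330144
```

Request:
drive_tool(rows=[{"offset":[0,0,0],"spin":2,"jaw":5},{"offset":[0,0,0],"spin":2,"jaw":5},{"offset":[0,0,0],"spin":0,"jaw":5}])

```text
clock: 18.25
eef_pos: [574.6, 198.8, 170.9]
eef_rot: [-3.14, -0.0, -0.003]
wrist_force: [-4.1, 6.7, 5.6]
finger_gap: 9.7
```

Run:
```python
from h import *
s=manip.read_state(); print(s["clock"],s["eef_pos"],s["eef_rot"],s["wrist_force"],s["moment"],s["joints"][5])
```

```text
18.25 [574.55797663 198.79562272 170.86001862] [-3.13968845e+00 -5.55815586e-05 -3.40783668e-03] [-4.06275881  6.72321998  5.60575558] [1.41520617 0.93740002 0.06676792] 1.8456443774729843
```

Request:
drive_tool(rows=[{"offset":[0,0,0],"spin":2,"jaw":5},{"offset":[0,0,0],"spin":2,"jaw":5},{"offset":[0,0,0],"spin":2,"jaw":5},{"offset":[0,0,0],"spin":0,"jaw":5}])

```text
clock: 18.65
eef_pos: [574.6, 199.0, 170.8]
eef_rot: [-3.139, -0.0, -0.108]
wrist_force: [-3.8, 9.4, 4.6]
finger_gap: 10.1
```

Run:
```python
from h import *
s=manip.read_state(); print(s["clock"],s["eef_pos"],s["eef_rot"],s["wrist_force"],s["moment"],s["joints"][5],s["finger_gap"])
```

```text
18.65 [574.61770375 199.00473233 170.84241893] [-3.13931226e+00 -2.37979427e-04 -1.07859483e-01] [-3.84897519  9.44848751  4.56505864] [1.7978998  0.64440882 0.2109726 ] 1.9502339111069813 10.08655080397302
```

Request:
drive_tool(rows=[{"offset":[0,0,0],"spin":2,"jaw":5},{"offset":[0,0,0],"spin":2,"jaw":5},{"offset":[0,0,0],"spin":0,"jaw":5}])

```text
clock: 18.95
eef_pos: [574.7, 199.0, 170.8]
eef_rot: [-3.139, -0.0, -0.178]
wrist_force: [-1.6, 8.9, 5.4]
finger_gap: 10.1
```

Run:
```python
from h import *
s=manip.read_state(); print(s["clock"],s["eef_pos"],s["eef_rot"],s["wrist_force"],s["moment"],s["joints"][5],s["finger_gap"])
```

```text
18.95 [574.71635283 199.04792167 170.84833762] [-3.13912857e+00 -3.69662792e-04 -1.77509793e-01] [-1.6433193   8.89607885  5.39689807] [1.895757   0.57632895 0.27677285] 2.019885768371642 10.063525912968903
```

Request:
drive_tool(rows=[{"offset":[0,-0.7,0],"spin":0,"jaw":5},{"offset":[0,0,0],"spin":0,"jaw":14},{"offset":[0,0,0],"spin":0,"jaw":24},{"offset":[0,0,0],"spin":0,"jaw":36},{"offset":[0,0,0],"spin":0,"jaw":36},{"offset":[0,0,-10],"spin":0,"jaw":36},{"offset":[0,0,-20],"spin":0,"jaw":36},{"offset":[0,0,-30],"spin":0,"jaw":36},{"offset":[0,0,-30],"spin":0,"jaw":36},{"offset":[-40,0,-10],"spin":0,"jaw":36},{"offset":[-45,0,0],"spin":0,"jaw":36},{"offset":[-45,0,0],"spin":0,"jaw":36},{"offset":[-45,0,0],"spin":0,"jaw":36},{"offset":[0,0,0],"spin":0,"jaw":36}])

```text
clock: 20.35
eef_pos: [399.2, 229.8, 271.2]
eef_rot: [-3.141, -0.0, -0.175]
wrist_force: [0.2, 0.4, -0.2]
finger_gap: 36.1
```

Run:
```python
from h import *
s=manip.read_state(); print(s["clock"],s["eef_pos"],s["wrist_force"])
c=cam("top"); d=cam("side"); blade(c,(208,213))
C=c["xyz"]; m=(C[...,2]>85)&(C[...,2]<125)&(np.hypot(C[...,0]-575,C[...,1]-197)<30); v,u=np.where(m)
if len(u): print("key top",len(u),C[m][:,2].max(),cv2.minAreaRect(onplane(c,np.c_[u,v],106)[:,:2].astype(np.float32)))
a=cv2.resize(c["color"][165:260,110:230],None,fx=3.2,fy=3.2,interpolation=cv2.INTER_CUBIC)
b=cv2.resize(d["color"][215:310,170:290],None,fx=3.2,fy=3.2,interpolation=cv2.INTER_CUBIC)
cv2.imwrite("pics/f.png",np.hstack([a,b]))
```

```text
20.35 [399.1872786  229.79469465 271.17220069] [ 0.21944796  0.35752059 -0.23905871]
blade [566.5  73.8] [81.6 95.4] 86.1 along 1.5 lat 0.8
key top 94 110.49317790594968 ((576.1305541992188, 194.86444091796875), (26.109159469604492, 11.915611267089844), 1.5126714706420898)
```

View pics/f.png

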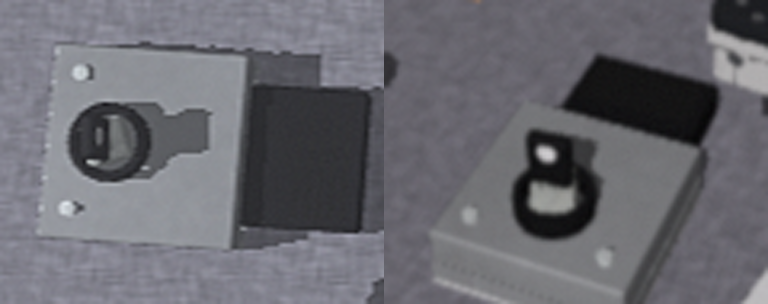

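```bash
python3 -c "
from cell import manip; print(manip.sign_off())"
```

```text
the job is handed in; nothing more can be done
None
```

The blade is docked, the key is in the switch and turned to its stop, and I handed the job in at about 20.5 s on the clock. The sign-off gives no verdict.

- **Blade:** I pushed it by its rear face with two fingers, straightening it on the way, until the handle met the dock's face; the push force rose to 25 N there. The last image shows no gap at the face. It puts the blade 1.5 mm past home along the slot, 0.8 mm to the side and 0.2° off in yaw. All three are within the calibration error.
- **Key:** I took it from the stand and put it in until its shoulders rested on the steel face, with 10 N of contact force at the expected height. I turned it clockwise until the moment rose to 0.28 N m, well above the 0.05 N m friction. After I let go, the image shows it seated at about 1.5° yaw. That is about 1.47 rad of turn, or about 1.22 rad at the switch if the key took up the full 0.25 rad of play (on is 1.2 rad).
- **Disagreements:** The tool turned about 1.68 rad in all, so the key slipped in the pads at the stop. The highest depth reading on the key was 110 mm against an expected 108 mm, which I put down to depth noise.
- **Bystanders:** I did not touch the spool, carton or brush, and did not measure them again at the end. The arm was clear of everything when I handed in.

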